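Put the tray scraper back in the slanted tool rack

TASK

Put the scraper lying on the bench away: slide its blade into the empty slot of the slanted tool rack, fully home until the handle's shoulder meets the block, and let go. Leave the two tools already in the rack, and everything else on the bench, where they are.

Things in the scene. Friction and masses are not known exactly. Their poses are not given: they have to be found in the camera images.
- scraper: tray scraper to put away, about 0.15 kg, lying flat: steel blade 85 mm long, 64 wide, 3 thick; black straight handle 100 mm long, 28 wide, 22 thick. Origin: on the underside, mid-width, at the shoulder where handle and blade meet. x along the blade to its tip (handle to -x), y across, z out of its upper face. Undersides are flush at z = 0: handle z 0 to 22 mm, blade z 0 to 3
- scraper_tip (a point): middle of the blade's far edge, 85 mm from the shoulder, half the blade's thickness above its underside; axes as the scraper's. The centre of mass lies in the handle, about 8 mm behind the shoulder
- rack: slanted tool rack, fixed: steel foot plate 145 x 325 x 5 mm carrying three equal white plastic blocks side by side along its y, 105 mm apart, in any order (A, B, C). Each is 100 mm wide, about 120 high, with one slot. Origin: centre of the plate's underside. x level: the side the mouths face, away from the robot (turned up to 0.25 rad); y level, along the slots' width; z up
- mouth_a (a point): middle of the mouth of block A's slot, 96 mm above the bench; axes as the rack's. The slot rises out of the block at 42 degrees from level towards +x: a tool goes in pointing down and back to the robot, 42 degrees below level. Slot 74 mm wide, 9 high, 95 deep, upper and lower lips bevelled (10 deep, 4 high); its lower wall is 3 mm below this point, its upper wall 6 above (square to the slot)
- seat_a (a point): point in block A's slot, 85 mm down the slot from its mouth point: where the scraper's tip lies when home, its shoulder then resting on the flat mouth face just above the slot. The block is 22 mm thick above the slot, and its mouth face is square to the slot. Axes as the rack's
- mouth_b (a point): middle of the mouth of block B's slot, 96 mm above the bench; axes as the rack's. The slot rises out of the block at 42 degrees from level towards +x: a tool goes in pointing down and back to the robot, 42 degrees below level. Slot 74 mm wide, 9 high, 95 deep, upper and lower lips bevelled (10 deep, 4 high); its lower wall is 3 mm below this point, its upper wall 6 above (square to the slot)
- seat_b (a point): point in block B's slot, 85 mm down the slot from its mouth point: where the scraper's tip lies when home, its shoulder then resting on the flat mouth face just above the slot. The block is 22 mm thick above the slot, and its mouth face is square to the slot. Axes as the rack's
- mouth_c (a point): middle of the mouth of block C's slot, 96 mm above the bench; axes as the rack's. The slot rises out of the block at 42 degrees from level towards +x: a tool goes in pointing down and back to the robot, 42 degrees below level. Slot 74 mm wide, 9 high, 95 deep, upper and lower lips bevelled (10 deep, 4 high); its lower wall is 3 mm below this point, its upper wall 6 above (square to the slot)
- seat_c (a point): point in block C's slot, 85 mm down the slot from its mouth point: where the scraper's tip lies when home, its shoulder then resting on the flat mouth face just above the slot. The block is 22 mm thick above the slot, and its mouth face is square to the slot. Axes as the rack's
- palette: palette knife with a round wooden handle (24 mm thick, 104 mm long), racked in one of the three slots. Origin at the lower wall of that slot's mouth (3 mm below its mouth point), axes as the block's
- turner: turner with a 20 mm wide steel neck and black handle (26 mm wide, 120 mm long together), racked in another of the slots. Origin at the lower wall of that slot's mouth, axes as the block's. The slot with neither of these is the empty one
- bowl: steel mixing bowl, 170 mm across, 75 mm high; bystander. Origin under its centre
- ring: steel pastry ring, 90 mm across, 45 mm high; bystander. Origin under its centre
- brush: wooden pastry brush, 210 mm long, lying on the bench; bystander. x along it to the bristles
- shaker: aluminium sugar shaker, 70 mm across, 130 mm high; bystander. Origin under its centre
- spray: clear spray bottle, 66 mm across, 200 mm high; bystander. Origin under its centre
There are look-alikes about, which are no part of the job. Of the things shaped like the scraper, the steel one is meant.

How it is judged:
At the end, for the whole second after the job is handed in: The scraper is at rest in the empty slot, home: its shoulder within 13 mm of the mouth point and its tip within 13 mm of the seat point of that slot. The palette knife and turner are within 15 mm, and the bowl, ring, brush, shaker and spray bottle within 30 mm, of where they started (((distance between scraper and mouth_a below 0.013 m and distance between scraper_tip and seat_a below 0.013 m) or (distance between scraper and mouth_b below 0.013 m and distance between scraper_tip and seat_b below 0.013 m) or (distance between scraper and mouth_c below 0.013 m and distance between scraper_tip and seat_c below 0.013 m)) and linear speed of scraper below 0.02 m/s and not (distance of palette from where it was at the start of the episode above 0.015 m) and not (distance of turner from where it was at the start of the episode above 0.015 m) and not (distance of bowl from where it was at the start of the episode above 0.03 m) and not (distance of ring from where it was at the start of the episode above 0.03 m) and not (distance of brush from where it was at the start of the episode above 0.03 m) and not (distance of shaker from where it was at the start of the episode above 0.03 m) and not (distance of spray from where it was at the start of the episode above 0.03 m)); the robot touches nothing.
It fails at once if a tool already in the rack is pulled out or shoved by more than 15 mm (distance of any of palette, turner from where it was at the start of the episode above 0.015 m).
It fails at once if something else on the bench is moved by more than 30 mm (distance of any of bowl, ring, brush, shaker, spray from where it was at the start of the episode above 0.03 m).
It also fails if it takes over 51 s, if anything falls off the work surface, if the arm or the gripper's body presses on something with over 40 N, if the wrist force passes 120 N, or if a joint passes its speed limit or range.

ROBOT

A 7-joint arm with a two-finger parallel gripper is mounted at the origin on the work surface. World frame = base frame: x ahead of the robot, y to its left, z up, the work surface at z = 0. Lengths are in m, angles in rad, forces in N, time in s.
With the tool pointing down it reaches from about 0.425 to 1.025 m from the base axis. Payload 9.4 kg.
Tool frame: the origin (TCP) lies midway between the tips of the shut fingers; the grasp point (between the pads) lies 19 mm behind it (env.hold_point_z is the distance from the TCP to the grasp point, in m); z points along the fingers, y is the direction in which the jaws open and shut (so a half turn about z gives the same grasp; the last joint's range is limited). The gripper opens to 93 mm and grips with 3 to 60 N. Pads are 15 mm wide; open, the fingers measure 128 mm over their backs; the gripper's body (75 mm by 188 mm) begins 65 mm behind the grasp point.
Start: joints at [1.024, 0.599, -0.003, 1.599, 0.002, 0.943, -0.08], TCP at [0.328, -0.646, 0.219] pointing down, gripper open.
Joint ranges: [-2.57, 2.57], [-0.35, 1.97], [-1.29, 1.29], [0.11, 2.56], [-1.05, 4.19], [0.11, 1.86], [-2.63, 2.63]. Speed limits (rad/s): [2.22, 2.22, 3.01, 3.01, 3.14, 3.14, 3.14].

INTERFACE

Orientations are given as a rotation vector (axis times angle).
In Python, from rig import env gives the robot as it stands.
- The arm moves only by the tool servo_tool, never from a script. Its arguments are lists of equal length, an entry for each row: "xyz": the shift along the tool's x, y, z in m, a list of three; "turn": the turn about the tool's z in degrees. A call has 1 to 12 rows; each row shifts and turns the pose as measured when the row begins, along the tool's axes as they then stand; what a row does not reach is not made up. A row lasts 1/12 s, in which the tool goes at most 41.7 mm and 7.16 degrees, less where a joint would pass 70% of its speed; a pose out of reach is approached as far as the arm can. A call with a gripper value outside its range is refused whole. "hand" is the closure in counts, from 0 (fully open) to 255 (shut), set as the call begins (left out, the last holds). The fingers move at their own pace and stop on an object; "grip_force" is the grip in N (left out, the last holds). Time passes only in rows, so rows that do not move let the fingers close. It gives the time, the measured TCP pose, the force and the opening at its end, in the units of the state.
- env.get_obs(): the state, without advancing time (a new reading comes with each control period).
- env.snapshot(name): name is "scene" or "side" or "wrist"; returns (picture, depth): 400x640x3 uint8, red, green, blue; 400x640 float32, m along the optical axis (not along the pixel's ray), 0 where there is no reading.
- env.calibration(name): a dict with "mtx" (3x3 intrinsics, pixels), "dist_coeffs" ([k1, k2, p1, p2, k3] as OpenCV has them; the pictures are not rectified), "xyz" and "rotation" of the camera in the world. Camera axes: x right, y down, z forward; pixel columns grow to the right and rows downward; lengths in m; the calibration is good to about 2 mm. A picture is of the moment at which its call begins: read the wrist's pose just before it. calibration takes no time and is no camera call; for the wrist camera it gives the pose at the moment of the call.
- env.job_done(): hands the job in, once; it reports no verdict.
Trained networks look in the newest picture that a camera, given by its name, has taken for a name from the list of things; names that differ only in an ending like _2 or _b are one class to them, and where a whole thing is asked for, a point or a joint stands for the part that bears it (a point fixed in the world has none). Each returns a list of dicts, best first, with "p" (0 to 1); they miss things now and then, are a little off and sometimes report something else, mostly with a low value. They report only what shows in the picture. A call takes as long as a camera call. They do not tell look-alikes from the thing itself.
- env.spot_in(thing, camera): "bbox" ([left, top, right, bottom] as shares, 0 to 1, of the picture: columns of its width, rows of its height, round what is visible of it).
- env.tip_of(thing, camera): "xy" ([column, row] as shares, 0 to 1, of the picture: columns of its width, rows of its height: a listed point, or the origin of a listed thing).
The state is a dict: "time_s": time; "joint_positions": joint angles; "qd": joint speeds; "effort": joint torques, N m; "position": TCP position; "tcp_rot": TCP orientation; "force": force on the tool from outside, world axes, zero at the start; "moment": the same for the moment, N m; "opening": finger opening in m.
Only numpy, scipy, OpenCV 4.12 (cv2) and the standard library are available. Lean on these libraries where they do the work, as an engineer would, in place of code of your own. Each camera call takes 0.05 s, during which the arm holds its last target. There are 200 camera calls.

## Working session

There is one attempt and no reset: what is moved stays moved. The work goes in short steps, Python scripts to look and compute and a tool call to move; the robot and the scene stay as the last step left them, time stands still between calls to the robot, and variables do not carry over. Pictures are saved under pics/ and viewed, about 8 in all and at most 12, crops included, and the job is handed in when it is done.

Besides the shell and the picture viewer there is one more tool, called after "Request:" as name(argument=value, ...), one argument or row to a line, values as JSON. servo_tool: Moves the arm, as the interface text tells. Its arguments: {"type":"object","properties":{"xyz":{"type":"array","items":{"type":"array","items":{"type":"number"}}},"turn":{"type":"array","items":{"type":"number"}},"hand":{"type":"number"},"grip_force":{"type":"number"}},"required":["xyz","turn"]}

```bash
ls; mkdir -p pics
python3 - <<'E'
from rig import env
import cv2,numpy as np
for n in ("scene","side"):
    p,d=env.snapshot(n); cv2.imwrite(f"pics/{n}0.png",p[:,:,::-1]); np.save(f"pics/{n}0.npy",d)
    c=env.calibration(n); print(n,c)
    for t in ("scraper","mouth_a","mouth_b","mouth_c","palette","turner"):
        try: print(t,[(np.round(np.array(r["xy"])*[640,400]),round(r["p"],2)) for r in env.tip_of(t,n)])
        except Exception as e: print(t,e)
    print([(np.round(np.array(r["bbox"])*[640,400,640,400]),round(r["p"],2)) for r in env.spot_in("scraper",n)])
print(env.get_obs())
E
```

```text
pics
scene {'mtx': array([[381.99818667,   0.        , 322.72159894],
       [  0.        , 381.99818667, 200.92963805],
       [  0.        ,   0.        ,   1.        ]]), 'dist_coeffs': array([0.02481754, 0.        , 0.        , 0.        , 0.        ]), 'xyz': array([ 1.26300614, -0.52428099,  0.68837515]), 'rotation': array([-1.93904916, -0.98687703,  0.52348396])}
scraper [(array([323., 177.]), 0.92), (array([375., 201.]), 0.63)]
mouth_a [(array([296., 206.]), 0.95), (array([269., 220.]), 0.88), (array([234., 234.]), 0.74)]
mouth_b [(array([296., 206.]), 0.95), (array([269., 220.]), 0.88), (array([234., 234.]), 0.74)]
mouth_c [(array([296., 206.]), 0.95), (array([269., 220.]), 0.88), (array([234., 234.]), 0.74)]
palette [(array([232., 238.]), 0.65), (array([299., 207.]), 0.26)]
turner [(array([265., 217.]), 0.46)]
[(array([353., 190., 404., 213.]), 0.94), (array([313., 161., 338., 188.]), 0.62)]
side {'mtx': array([[506.66377838,   0.        , 324.80111912],
       [  0.        , 506.66377838, 190.28896882],
       [  0.        ,   0.        ,   1.        ]]), 'dist_coeffs': ar
[... 699 characters left out ...]
72., 274., 188.]), 0.73)]
{'time_s': 0.8, 'joint_positions': array([ 1.02429199,  0.59926276, -0.00250492,  1.59938398,  0.00175478,
        0.94291385, -0.0797868 ]), 'qd': array([ 0.00014136,  0.00047443, -0.00249864,  0.00042583, -0.000623  ,
       -0.00102214,  0.00102898]), 'effort': array([-7.92892515e-04, -7.64738917e+01,  1.49605282e+00, -2.52694952e+01,
       -5.24434273e-02,  1.04581434e-02,  4.12902591e-05]), 'position': array([ 0.32822603, -0.64645242,  0.2186503 ]), 'tcp_rot': array([3.05527706e+00, 7.31209750e-01, 5.79340058e-06]), 'force': array([-0.29045901,  0.04542662,  0.78687795]), 'moment': array([ 0.03459569, -0.03247622, -0.05558492]), 'opening': 0.09321501741955819}
```

View images.

Run:
```python
import cv2,numpy as np
a=cv2.imread("pics/scene0.png")[120:280,190:450];b=cv2.imread("pics/side0.png")[120:310,190:450]
cv2.imwrite("pics/a.png",np.vstack([cv2.resize(x,None,fx=3,fy=3,interpolation=2)[:,:780] for x in (a,)]))
cv2.imwrite("pics/b.png",cv2.resize(b,None,fx=3,fy=3,interpolation=2))
```

```text
(no output)
```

View pics/a.png

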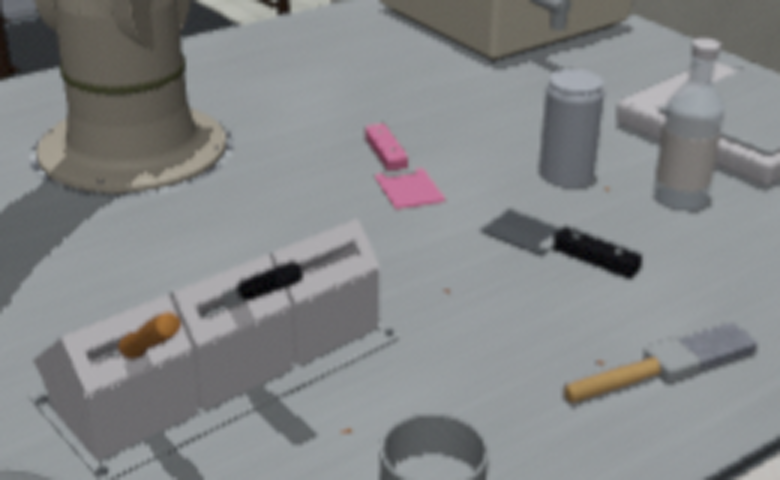

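View pics/b.png

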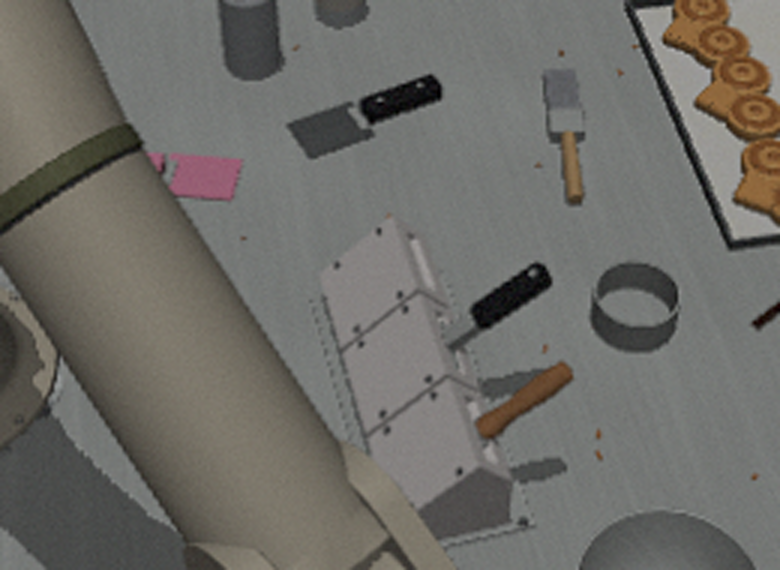

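The pictures show the steel scraper with its black handle: shoulder near scene (374,199), side (310,161). The pink one is the look-alike. The turner is in the middle block and the palette knife in the near one, so the empty slot is the far (+y) block, with its mouth near scene (296,206). The servo can't tilt the tool. My plan is to grip the handle lightly, let the scraper pivot about the jaws to 42° with its tip resting on the bench, then clamp it.

```bash
cat > h.py <<'E'
import cv2,numpy as np
from scipy.spatial.transform import Rotation as R
from rig import env
def cam(n):
    c=env.calibration(n); return c["mtx"],c["dist_coeffs"],np.array(c["xyz"]),R.from_rotvec(c["rotation"]).as_matrix()
def ray(c,uv):
    m,d,o,Q=c; p=cv2.undistortPoints(np.array(uv,float).reshape(-1,1,2),m,d)[:,0]
    return np.c_[p,np.ones(len(p))]@Q.T
def plane(c,uv,z):
    r=ray(c,uv); return c[2]+r*((z-c[2][2])/r[:,2])[:,None]
def cloud(c,depth):
    v,u=np.mgrid[:400,:640]; r=ray(c,np.c_[u.ravel(),v.ravel()])
    return (c[2]+r*depth.reshape(-1,1)).reshape(400,640,3)
def tri(cs,uvs):
    A=0;b=0
    for c,uv in zip(cs,uvs):
        r=ray(c,[uv])[0]; r/=np.linalg.norm(r); P=np.eye(3)-np.outer(r,r); A=A+P; b=b+P@c[2]
    return np.linalg.solve(A,b)
E
python3 - <<'E'
from h import *
np.set_printoptions(precision=4,suppress=True)
S,D=cam("scene"),cam("side")
m1=[(296,206),(269,220),(234,234)]; m2=[(331,210),(339,233),(352,264)]
for a,b in zip(m1,m2): print("mouth tri",tri([S,D],[a,b]),plane(S,[a],.096)[0],plane(D,[b],.096)[0])
print("shoulder",plane(S,[(375,201)],0.0)[0],plane(D,[(310,161)],0.0)[0])
for n,c,box in (("scene",S,(370,190,408,216)),("side",D,(305,140,342,165))):
    img=cv2.imread(f"pics/{n}0.png"); P=cloud(c,np.load(f"pics/{n}0.npy"))
    l,t,r,b=box; k=(img[t:b,l:r].max(2)<60); q=P[t:b,l:r][k]; q=q[(q[:,2]>.008)&(q[:,2]<.035)]
    xy=q[:,:2]; 
    rc=cv2.minAreaRect(xy.astype(np.float32)*1000); print(n,len(q),rc,q[:,2].max(), xy.mean(0)); 
    w,V=np.linalg.eigh(np.cov((xy).T)); print(V[:,1],np.degrees(np.arctan2(V[1,1],V[0,1])))
    print({t:[(np.round(np.array(x["xy"])*[640,400]),round(x["p"],2),plane(c,[np.array(x["xy"])*[640,400]],z)[0]) for x in env.tip_of(t,n)] for t,z in (("scraper_tip",.0015),("bowl",0),("ring",0),("brush",.005),("shaker",0),("spray",0),("rack",0))})
E
```

```text
mouth tri [ 0.4942 -0.0374  0.0981] [ 0.4873 -0.029   0.096 ] [ 0.494  -0.0423  0.096 ]
mouth tri [ 0.4996 -0.1259  0.0915] [ 0.504  -0.1267  0.096 ] [ 0.4986 -0.1315  0.096 ]
mouth tri [ 0.5105 -0.2361  0.0954] [ 0.5071 -0.2304  0.096 ] [ 0.5103 -0.2428  0.096 ]
shoulder [0.4897 0.289  0.    ] [0.486  0.2736 0.    ]
scene 198 ((542.5886840820312, 296.03106689453125), (98.2000732421875, 26.547101974487305), 18.312543869018555) 0.02841150482008037 [0.5473 0.2934]
[-0.9515 -0.3075] -162.09015930496818
{'scraper_tip': [(array([353., 195.]), 0.71, array([0.4194, 0.2484, 0.0015])), (array([331., 187.]), 0.57, array([0.3302, 0.2218, 0.0015]))], 'bowl': [(array([185., 327.]), 0.76, array([ 0.6323, -0.4178,  0.    ]))], 'ring': [(array([333., 281.]), 0.67, array([ 0.7094, -0.0642,  0.    ]))], 'brush': [(array([409., 244.]), 0.96, array([0.7245, 0.2013, 0.005 ]))], 'shaker': [(array([377., 175.]), 0.6, array([0.3568, 0.4239, 0.    ])), (array([335., 281.]), 0.51, array([ 0.7135, -0.0616,  0.    ]))], 'spray': [(array([415., 186.]), 0.56, array([0.4977, 0.4834, 0.    ])), (array([380., 175.])
[... 185 characters left out ...]
34.19202423095703), 16.83341407775879) 0.027734082941248683 [0.537  0.2904]
[-0.962  -0.2729] -164.16323933023327
{'scraper_tip': [(array([268., 181.]), 0.84, array([0.3275, 0.2058, 0.0015])), (array([288., 166.]), 0.64, array([0.4065, 0.2644, 0.0015]))], 'bowl': [(array([409., 327.]), 0.8, array([ 0.6341, -0.4103,  0.    ]))], 'ring': [(array([399., 226.]), 0.64, array([ 0.7102, -0.0702,  0.    ])), (array([338., 230.]), 0.38, array([ 0.516 , -0.0465,  0.    ]))], 'brush': [(array([374., 164.]), 0.96, array([0.7016, 0.2121, 0.005 ]))], 'shaker': [(array([276., 139.]), 0.62, array([0.385 , 0.4104, 0.    ]))], 'spray': [(array([300., 124.]), 0.9, array([0.4866, 0.4812, 0.    ]))], 'rack': []}
```

Request:
servo_tool(
  xyz=[
    [0, 0, -0.04],
    [0, 0, -0.04],
    [0, 0, -0.04],
    [0.025, -0.03, -0.01],
    [0.025, -0.03, 0],
    [0.025, -0.03, 0],
    [0.025, -0.03, 0],
    [0.025, -0.03, 0],
    [0.025, -0.03, 0],
    [0.025, -0.03, 0],
    [0.025, -0.03, 0],
    [0.025, -0.03, 0],
  ],
  turn=[0, 0, 0, 0, 0, 0, 0, 0, 0, 0, 0, 0],
  hand=0,
  grip_force=20,
)

```text
time_s: 2.5
position: [0.4058, -0.2992, 0.3535]
tcp_rot: [3.056, 0.709, -0.001]
force: [1.2, 0.6, -0.4]
opening: 0.0932
```

Request:
servo_tool(
  xyz=[
    [0.025, -0.03, 0],
    [0.025, -0.03, 0],
    [0.025, -0.03, 0],
    [0.025, -0.03, 0],
    [0.025, -0.03, 0],
    [0.025, -0.03, 0],
    [0.025, -0.03, 0],
    [0.025, -0.03, 0],
    [0.025, -0.03, 0],
    [0.025, -0.03, 0],
  ],
  turn=[0, 0, 0, 0, 0, 0, 0, 0, 0, 0],
)

```text
time_s: 3.33
position: [0.4983, 0.0994, 0.3557]
tcp_rot: [3.052, 0.704, 0.013]
force: [0.8, -1.2, 0.4]
opening: 0.0931
```

Request:
servo_tool(
  xyz=[
    [0.025, -0.03, 0],
    [0.025, -0.03, 0],
    [0.025, -0.03, 0],
    [0.025, -0.03, 0],
    [0.02, -0.015, 0.02],
    [0.0, 0, 0.03],
    [0, 0, 0],
    [0, 0, 0],
  ],
  turn=[0, 0, 0, 0, 0, 5, 4, 0],
)

```text
time_s: 4.0
position: [0.5484, 0.2951, 0.3044]
tcp_rot: [3.104, 0.471, 0.023]
force: [-1.0, -0.2, -0.0]
opening: 0.093
```

Run:
```python
from h import *
np.set_printoptions(precision=4,suppress=True)
o=env.get_obs(); print(o["position"],o["tcp_rot"])
c=cam("wrist"); p,d=env.snapshot("wrist"); cv2.imwrite("pics/w1.png",p[:,:,::-1]); P=cloud(c,d); np.savez("pics/w1.npz",P=P,p=p)
for t in("scraper","scraper_tip"): print(t,[(x["xy"],round(x["p"],2),plane(c,[np.array(x["xy"])*[640,400]],0)[0]) for x in env.tip_of(t,"wrist")])
k=(p.max(2)<60)&(P[...,2]>.012)&(P[...,2]<.03)&(np.hypot(P[...,0]-.541,P[...,1]-.293)<.09)
q=P[k]; print(len(q),cv2.minAreaRect((q[:,:2]*1000).astype(np.float32)),np.median(q[:,2]))
# rack from scene + side clouds: top points
S=cam("scene");D=cam("side")
for n,cc in(("scene",S),("side",D)):
    p,d=env.snapshot(n); cv2.imwrite(f"pics/{n}1.png",p[:,:,::-1]); Q=cloud(cc,d); np.savez(f"pics/{n}1.npz",P=Q,p=p)
    print(n,[(np.round(np.array(x["xy"])*[640,400],1),round(x["p"],2),plane(cc,[np.array(x["xy"])*[640,400]],.096)[0]) for x in env.tip_of("mouth_a",n)])
    print([(np.round(np.array(x["xy"])*[640,400],1),round(x["p"],2)) for x in env.tip_of("seat_a",n)])
```

```text
[0.5484 0.2951 0.3044] [3.1037 0.4706 0.0225]
scraper [([0.4809, 0.4915], 0.92, array([0.4901, 0.2892, 0.    ])), ([0.4602, 0.8035], 0.66, array([0.2473, 0.2419, 0.    ]))]
scraper_tip [([0.5027, 0.7197], 0.88, array([ 0.3323,  0.215 , -0.    ])), ([0.4773, 0.6128], 0.77, array([0.4052, 0.2677, 0.    ]))]
1029 ((541.3480834960938, 301.63134765625), (97.75624084472656, 26.03278350830078), 16.603681564331055) 0.02189098451805277
scene [(array([298. , 208.5]), 0.73, array([ 0.5014, -0.0316,  0.096 ])), (array([271.8, 218.7]), 0.71, array([ 0.5029, -0.1174,  0.096 ])), (array([260.2, 226.3]), 0.71, array([ 0.5159, -0.1599,  0.096 ])), (array([233.3, 238.6]), 0.65, array([ 0.5236, -0.2402,  0.096 ]))]
[(array([256.4, 225.5]), 0.92), (array([223.3, 238.7]), 0.77), (array([289. , 215.1]), 0.67)]
side [(array([330.9, 209.4]), 0.88, array([ 0.4941, -0.0399,  0.096 ])), (array([341.3, 234.8]), 0.79, array([ 0.5037, -0.1391,  0.096 ])), (array([354.3, 260.8]), 0.77, array([ 0.519 , -0.2338,  0.096 ]))]
[(array([329.1, 280.4]), 0.81), (array([318.4, 251.5]), 0.76), (array([306.1, 222.2]), 0.59)]
```

View pics/w1.png

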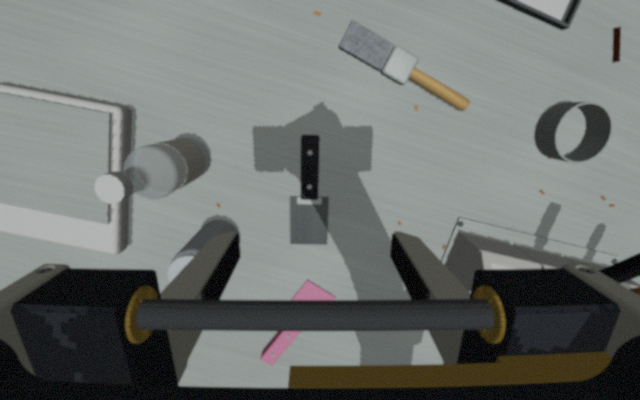

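The wrist picture shows the black handle centred near (310,165) and the shoulder near (310,197), lined up with the jaws. I'm descending now.

Request:
servo_tool(
  xyz=[
    [0.009, -0.006, 0.036],
    [0, 0, 0.036],
    [0, 0, 0.036],
    [0, 0, 0.036],
    [0, 0, 0.036],
    [0, 0, 0.036],
    [0, 0, 0.036],
    [0, 0, 0.02],
    [0, 0, 0],
    [0, 0, 0],
  ],
  turn=[0, 0, 0, 0, 0, 0, 0, 0, 0, 0],
)

```text
time_s: 5.28
position: [0.5684, 0.3041, 0.0306]
tcp_rot: [-3.102, -0.47, -0.049]
force: [0.8, 0.2, 0.3]
opening: 0.093
```

Request:
servo_tool(
  xyz=[
    [-0.007, 0, 0.01],
    [-0.006, 0, 0.01],
    [0, 0, 0.006],
    [0, 0, 0],
    [0, 0, 0],
  ],
  turn=[0, 0, 0, 0, 0],
)

```text
time_s: 5.7
position: [0.5612, 0.3024, 0.0111]
tcp_rot: [-3.098, -0.468, -0.064]
force: [-0.4, -0.1, 0.2]
opening: 0.0931
```

Request:
servo_tool(
  xyz=[
    [-0.003, 0, 0.005],
    [-0.002, 0, 0.003],
    [0, 0, 0],
  ],
  turn=[0, 0, 0],
)

```text
time_s: 5.95
position: [0.5589, 0.302, 0.0056]
tcp_rot: [-3.096, -0.466, -0.071]
force: [-0.9, 0.2, 0.6]
opening: 0.0928
```

Request:
servo_tool(
  xyz=[
    [0, 0, 0],
    [0, 0, 0],
    [0, 0, 0],
    [0, 0, 0],
    [0, 0, 0],
    [0, 0, 0],
    [0, 0, 0],
    [0, 0, 0],
    [0, 0, 0],
    [0, 0, 0],
  ],
  turn=[0, 0, 0, 0, 0, 0, 0, 0, 0, 0],
  hand=255,
  grip_force=8,
)

```text
time_s: 6.78
position: [0.5594, 0.3023, 0.0061]
tcp_rot: [-3.095, -0.466, -0.073]
force: [0.1, -0.1, -0.4]
opening: 0.0306
```

Request:
servo_tool(
  xyz=[
    [0, 0, 0],
    [-0.001, 0, -0.01],
    [-0.001, 0, -0.01],
    [-0.002, 0, -0.01],
    [-0.002, 0, -0.01],
    [-0.003, 0, -0.01],
    [-0.003, 0, -0.01],
    [-0.003, 0, -0.01],
    [0, 0, 0],
    [0, 0, 0],
  ],
  turn=[0, 0, 0, 0, 0, 0, 0, 0, 0, 0],
  grip_force=3,
)

```text
time_s: 7.62
position: [0.5394, 0.2956, 0.0845]
tcp_rot: [-3.096, -0.466, -0.074]
force: [-0.0, -0.9, -1.1]
opening: 0.0278
```

Run:
```python
from h import *
for n,s in(("scene",(330,150,450,230)),("side",(260,110,380,190))):
    p,d=env.snapshot(n); l,t,r,b=s; cv2.imwrite(f"pics/{n}2.png",cv2.resize(p[t:b,l:r,::-1],None,fx=5,fy=5,interpolation=2))
a=[cv2.imread(f"pics/{n}2.png")[:300 if 0 else None] for n in("scene","side")]
cv2.imwrite("pics/c2.png",cv2.resize(np.hstack(a),None,fx=.66,fy=.66))
```

```text
(no output)
```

View pics/c2.png

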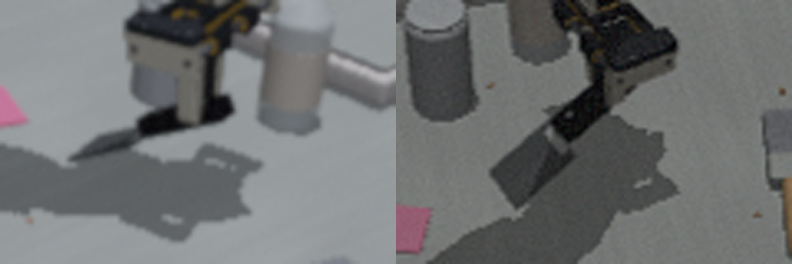

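```bash
cat >> h.py <<'E'
def pitch(names=("scene","side"),half=.028,zmin=.006,lo=.075,hi=.145):
    o=env.get_obs(); p=np.array(o["position"]); Q=R.from_rotvec(o["tcp_rot"]).as_matrix()
    f=-Q[:,0].copy(); f[2]=0; f/=np.linalg.norm(f); l=np.array([-f[1],f[0],0])
    for n in names:
        _,d=env.snapshot(n); P=cloud(cam(n),d).reshape(-1,3)-p
        a,b,z=P@f,P@l,P[:,2]
        k=(np.abs(b)<half+.02)&(a>-.06)&(a<.16)&(z+p[2]>zmin)&(z<.02)
        a,b,z=a[k],b[k],z[k]
        for lo in np.arange(-.04,.15,.02):
            m=(a>=lo)&(a<lo+.02)
            if m.sum()>3: print(n,"a",round(lo+.01,3),m.sum(),"world z pct10/50/90",np.round(np.percentile(z[m]+p[2],[10,50,90]),4),"b",np.round([b[m].min(),b[m].max()],3))
E
python3 -c "
from h import *
pitch()"
```

```text
scene a -0.03 19 world z pct10/50/90 [0.0952 0.0998 0.1027] b [-0.008  0.016]
scene a -0.01 40 world z pct10/50/90 [0.0877 0.0963 0.1019] b [-0.019  0.03 ]
scene a 0.01 31 world z pct10/50/90 [0.0732 0.0796 0.1008] b [-0.018  0.03 ]
scene a 0.03 51 world z pct10/50/90 [0.0611 0.0756 0.0847] b [-0.009  0.018]
scene a 0.05 52 world z pct10/50/90 [0.0469 0.0615 0.0725] b [-0.013  0.032]
scene a 0.07 28 world z pct10/50/90 [0.032  0.0379 0.0453] b [-0.019  0.035]
scene a 0.09 32 world z pct10/50/90 [0.0223 0.0268 0.0312] b [-0.028  0.031]
scene a 0.11 32 world z pct10/50/90 [0.0102 0.0142 0.019 ] b [-0.032  0.034]
scene a 0.13 7 world z pct10/50/90 [0.0066 0.0071 0.0083] b [-0.027  0.03 ]
side a -0.01 7 world z pct10/50/90 [0.0891 0.0946 0.1018] b [-0.016  0.032]
side a 0.01 70 world z pct10/50/90 [0.0803 0.0929 0.1015] b [-0.025  0.036]
side a 0.03 66 world z pct10/50/90 [0.0622 0.0796 0.0881] b [-0.012  0.023]
side a 0.05 70 world z pct10/50/90 [0.0436 0.0665 0.0761] b [-0.028  0.045]
side a 0.07 119 world z pct10/50/90 [0.0308 0.0386 0.0616] b [-0.033  0.038]
side a 0.09 92 world z pct10/50/90 [0.0194 0.0248 0.0317] b [-0.035  0.036]
side a 0.11 92 world z pct10/50/90 [0.0077 0.0137 0.0203] b [-0.031  0.036]
side a 0.13 16 world z pct10/50/90 [0.0066 0.0084 0.0131] b [-0.022  0.036]
```

Request:
servo_tool(
  xyz=[
    [-0.004, 0, -0.005],
    [-0.004, 0, -0.005],
    [-0.004, 0, -0.005],
    [-0.004, 0, -0.004],
    [0, 0, 0],
    [0, 0, 0],
  ],
  turn=[0, 0, 0, 0, 0, 0],
)

```text
time_s: 8.32
position: [0.521, 0.2899, 0.1017]
tcp_rot: [-3.097, -0.467, -0.068]
force: [-0.5, -0.1, -0.2]
opening: 0.0282
```

Request:
servo_tool(
  xyz=[
    [-0.001, 0, -0.003],
    [0, 0, 0],
    [0, 0, 0],
  ],
  turn=[0, 0, 0],
)

```text
time_s: 8.57
position: [0.5195, 0.2894, 0.105]
tcp_rot: [-3.097, -0.467, -0.068]
force: [0.5, 0.6, -2.0]
opening: 0.0279
```

Request:
servo_tool(
  xyz=[
    [0, 0, 0],
    [0, 0, 0],
    [0, 0, 0],
    [0, 0, 0],
    [0, 0, -0.02],
    [0, 0, -0.02],
    [0, 0, -0.02],
    [0, 0, 0],
    [0, 0, 0],
  ],
  turn=[0, 0, 0, 0, 0, 0, 0, 0, 0],
  grip_force=50,
)

```text
time_s: 9.32
position: [0.5162, 0.2879, 0.1645]
tcp_rot: [-3.099, -0.468, -0.061]
force: [-0.5, -0.6, -2.4]
opening: 0.0277
```

```bash
python3 -c "
from h import *
pitch(zmin=.03)
# rack geometry from scene1 & side1 clouds
for n in('scene1','side1'):
    z=np.load(f'pics/{n}.npz'); P=z['P'].reshape(-1,3)
    th=.08
    for yaw in (.06,.08,.10):
        pass
    k=(P[:,0]>.36)&(P[:,0]<.56)&(P[:,1]>-.32)&(P[:,1]<.06)&(P[:,2]>.03)
    q=P[k]; print(n,len(q))
    # front vertical-ish / top ridge
    for y in np.arange(-.3,.06,.02):
        m=np.abs(q[:,1]-y)<.01
        if m.sum()>5:
            r=q[m]; i=r[:,2].argmax(); print(round(y,2),m.sum(),'top',r[i].round(3),'x',np.percentile(r[:,0],[2,98]).round(3))
"
```

```text
scene a -0.03 15 world z pct10/50/90 [0.1774 0.1816 0.1836] b [-0.006  0.015]
scene a -0.01 42 world z pct10/50/90 [0.1651 0.1751 0.1827] b [0.01  0.031]
scene a 0.01 47 world z pct10/50/90 [0.1471 0.159  0.1804] b [-0.018  0.028]
scene a 0.03 49 world z pct10/50/90 [0.1292 0.1437 0.1553] b [-0.012  0.016]
scene a 0.05 39 world z pct10/50/90 [0.1112 0.1286 0.1415] b [-0.006  0.034]
scene a 0.07 17 world z pct10/50/90 [0.0896 0.0964 0.1019] b [-0.033  0.037]
scene a 0.09 18 world z pct10/50/90 [0.0742 0.0794 0.0851] b [-0.034  0.034]
scene a 0.11 8 world z pct10/50/90 [0.0638 0.0663 0.0701] b [-0.021  0.031]
side a -0.01 9 world z pct10/50/90 [0.1706 0.1757 0.1816] b [0.014 0.031]
side a 0.01 87 world z pct10/50/90 [0.1531 0.171  0.1815] b [-0.022  0.035]
side a 0.03 72 world z pct10/50/90 [0.1368 0.1525 0.1626] b [-0.012  0.019]
side a 0.05 125 world z pct10/50/90 [0.1087 0.1262 0.1432] b [-0.032  0.035]
side a 0.07 115 world z pct10/50/90 [0.0884 0.0974 0.1071] b [-0.031  0.041]
side a 0.09 111 world z pct10/50/90 [0.0709 0.0805 0.0871] b [-0.033  0.037]
side a 0.11 66 world z pct10
[... 1098 characters left out ...]
158] x [0.412 0.558]
-0.22 240 top [ 0.551 -0.227  0.142] x [0.41  0.514]
-0.2 234 top [ 0.483 -0.198  0.122] x [0.41  0.515]
-0.18 256 top [ 0.48  -0.173  0.118] x [0.407 0.515]
-0.16 230 top [ 0.481 -0.156  0.118] x [0.406 0.513]
-0.14 421 top [ 0.557 -0.141  0.166] x [0.407 0.557]
-0.12 252 top [ 0.558 -0.128  0.164] x [0.405 0.555]
-0.1 206 top [ 0.476 -0.097  0.118] x [0.403 0.506]
-0.08 214 top [ 0.474 -0.078  0.12 ] x [0.402 0.509]
-0.06 195 top [ 0.477 -0.063  0.119] x [0.401 0.507]
-0.04 196 top [ 0.475 -0.045  0.121] x [0.4   0.506]
-0.02 193 top [ 0.471 -0.021  0.118] x [0.398 0.507]
0.0 200 top [ 0.472 -0.001  0.118] x [0.398 0.504]
0.02 77 top [0.472 0.014 0.116] x [0.397 0.503]
```

Run:
```python
from h import *
np.set_printoptions(precision=4,suppress=True)
o=env.get_obs(); p=np.array(o["position"]); Q=R.from_rotvec(o["tcp_rot"]).as_matrix()
f=-Q[:,0].copy(); f[2]=0; f/=np.linalg.norm(f); l=np.array([-f[1],f[0],0])
print("heading",np.degrees(np.arctan2(f[1],f[0])),"toolz",Q[:,2])
for n in("scene","side"):
    _,d=env.snapshot(n); P=cloud(cam(n),d).reshape(-1,3)-p; a,b,z=P@f,P@l,P[:,2]+p[2]
    for nm,lo,hi,h in(("blade",.066,.108,.026),("handle",.022,.046,.009)):
        k=(a>lo)&(a<hi)&(abs(b)<h)&(z>.03)&(z<.165)
        A=np.c_[a[k],b[k],np.ones(k.sum())]; w=np.ones(k.sum())
        for _ in range(10):
            s,*_r=np.linalg.lstsq(A*w[:,None],z[k]*w,rcond=None); r=z[k]-A@s; w=1/np.sqrt(1+(r/.002)**2)
        print(n,nm,k.sum(),"pitch",np.degrees(np.arctan(-s[0])),"roll",np.degrees(np.arctan(s[1])),"z0",s[2],"rms",np.median(abs(r)))
    k=(z>.03)&(abs(b)<.06)&(a>.06)&(a<.125); print("blade far a",np.percentile(a[k],[95,98,100]),"b range",np.percentile(b[k],[2,98]))
c,s=np.cos(.058),np.sin(.058)
for n in('scene1','side1'):
    P=np.load(f'pics/{n}.npz')['P'].reshape(-1,3); xr=P[:,0]*c+P[:,1]*s; yr=-P[:,0]*s+P[:,1]*c
    k=(xr>.38)&(xr<.56)&(abs(yr+.15)<.22)&(P[:,2]>.03)&(P[:,2]<.125)
    print(n,"yr ends",np.percentile(yr[k],[.3,.7,99.3,99.7]), "expected span .310")
    k2=k&(P[:,2]<.118)&(P[:,2]>.085)&(abs(yr+.065)<.05)  # empty block's mouth face
    q=np.c_[xr,P[:,2]][k2]; t=np.radians(42)
    ax=q@[np.cos(t),np.sin(t)]; nn=q@[-np.sin(t),np.cos(t)]
    for lo in np.arange(-.285,-.235,.004):
        m=abs(nn-lo)<.002
        if m.sum()>3: print(round(lo,3),m.sum(),np.percentile(ax[m],[10,50,90]))
```

```text
heading -162.82219186917055 toolz [ 0.0369  0.0127 -0.9992]
scene blade 20 pitch 40.47191698352705 roll -0.08158536943674403 z0 0.15697702747908715 rms 0.0001875165877238058
scene handle 4 pitch 54.974281156699504 roll -73.40522462231885 z0 0.2097179008003489 rms 0.00022372682814868206
blade far a [0.1051 0.1092 0.1095] b range [-0.0208  0.0592]
side blade 172 pitch 40.737808120400956 roll 0.5570485808198838 z0 0.15732257131835384 rms 0.0026966112483480867
side handle 36 pitch 37.93247011613903 roll 2.379128741125924 z0 0.178324325586536 rms 0.0012832748330821736
blade far a [0.1098 0.1118 0.1171] b range [-0.0273  0.0578]
scene1 yr ends [-0.3144 -0.3142 -0.0063 -0.0049] expected span .310
-0.273 30 [0.4309 0.4325 0.4356]
-0.269 42 [0.4287 0.4312 0.4335]
-0.265 36 [0.4285 0.4314 0.4335]
-0.261 16 [0.4214 0.4252 0.4277]
-0.257 5 [0.4166 0.4243 0.4292]
-0.253 16 [0.4114 0.4204 0.4283]
-0.249 34 [0.4252 0.4288 0.4321]
-0.245 32 [0.4296 0.4321 0.434 ]
-0.241 40 [0.43   0.4321 0.4344]
-0.237 44 [0.4295 0.432  0.4346]
side1 yr ends [-0.3192 -0.3186 -0.011  -0.0076] expected span .310
-0.269 18 [0.4271 0.4289 0.4306]
-0.265 37 [0.4233 0.4277 0.4299]
-0.261 24 [0.422  0.4259 0.4289]
-0.257 5 [0.4259 0.4281 0.4299]
-0.253 7 [0.4275 0.4285 0.4296]
-0.249 8 [0.4272 0.4282 0.4302]
-0.245 16 [0.4257 0.4286 0.4299]
-0.241 21 [0.4275 0.4295 0.4302]
-0.237 22 [0.3973 0.4278 0.4298]
```

Request:
servo_tool(
  xyz=[
    [0, 0, -0.025],
    [0, 0, -0.025],
    [0, 0, -0.025],
    [0, 0, -0.02],
    [0, 0, 0],
    [0, 0, 0],
  ],
  turn=[4, 4, 4, 2, 0, 0],
)

```text
time_s: 10.02
position: [0.5099, 0.2851, 0.2544]
tcp_rot: [-3.135, -0.072, -0.038]
force: [-0.8, -0.3, -2.2]
opening: 0.0279
```

Request:
servo_tool(
  xyz=[
    [0.012, 0.03, 0],
    [0.012, 0.03, 0],
    [0.012, 0.03, 0],
    [0.012, 0.03, 0],
    [0.012, 0.03, 0],
    [0.012, 0.03, 0],
    [0.012, 0.03, 0],
    [0.012, 0.03, 0],
    [0.012, 0.02, 0],
    [0, 0, 0],
    [0, 0, 0],
  ],
  turn=[0, 0, 0, 0, 0, 0, 0, 0, 0, 0, 0],
)

```text
time_s: 10.93
position: [0.63, 0.0197, 0.2329]
tcp_rot: [-3.138, -0.104, 0.0]
force: [0.0, 0.6, -2.8]
opening: 0.0272
```

Request:
servo_tool(
  xyz=[
    [0.005, 0.015, 0],
    [0.003, 0.015, 0],
    [0.003, 0.007, 0],
    [0, 0, 0],
    [0, 0, 0],
  ],
  turn=[0, 0, 0, 0, 0],
)

```text
time_s: 11.35
position: [0.641, -0.0148, 0.227]
tcp_rot: [-3.136, -0.114, 0.013]
force: [-0.1, -0.5, -2.3]
opening: 0.0274
```

```bash
cat > m.py <<'E'
from h import *
np.set_printoptions(precision=4,suppress=True)
def meas():
    o=env.get_obs(); p=np.array(o["position"]); Q=R.from_rotvec(o["tcp_rot"]).as_matrix()
    f=-Q[:,0].copy(); f[2]=0; f/=np.linalg.norm(f); l=np.array([-f[1],f[0],0])
    print("tcp",p,"heading",np.degrees(np.arctan2(f[1],f[0])),"toolz",Q[:,2])
    for n in("scene","side"):
        im,d=env.snapshot(n); P=cloud(cam(n),d).reshape(-1,3); np.savez(f"pics/{n}3.npz",P=P,p=im)
        P=P-p; a,b,z=P@f,P@l,P[:,2]
        k=(a>.064)&(a<.12)&(abs(b)<.04)&(z>-.125)&(z<-.03)&(abs(z+.007+.84*a)<.012)
        if k.sum()<5: print(n,k.sum()); continue
        A=np.c_[a[k],b[k],np.ones(k.sum())]; w=np.ones(k.sum())
        for _ in range(15):
            s,*_r=np.linalg.lstsq(A*w[:,None],z[k]*w,rcond=None); r=z[k]-A@s; w=1/np.sqrt(1+(r/.002)**2)
        g=abs(z-(np.c_[a,b,np.ones(len(a))]@s))<.003; g&=(a>.064)&(a<.13)&(abs(b)<.05)
        at=np.percentile(a[g],98); t=p+at*f+(b[g].min()+b[g].max())/2*l; t[2]=p[2]+s[0]*at+s[2]-.0011
        print(n,k.sum(),"pitch",np.degrees(np.arctan(-s[0])),"roll",np.degrees(np.arctan(s[1])),"z0",s[2],"a tip",at,"b",np.percentile(b[g],[2,98]),"tip",t)
E
python3 - <<'E'
from m import *
meas()
for n in("scene","side"):
    im=np.load(f"pics/{n}3.npz")["p"]; l,t,r,b=(240,150,360,250) if n=="scene" else (270,150,390,250)
    cv2.imwrite(f"pics/{n}3.png",cv2.resize(im[t:b,l:r,::-1],None,fx=3.3,fy=3.3,interpolation=2))
cv2.imwrite("pics/c3.png",np.hstack([cv2.imread(f"pics/{n}3.png") for n in("scene","side")]))
E
```

```text
tcp [ 0.641  -0.0148  0.227 ] heading -175.83238018993802 toolz [-0.0084  0.0029 -1.    ]
scene 19 pitch 37.94037767035032 roll -3.094338862584118 z0 -0.0068159336333110734 a tip 0.1132961494054369 b [-0.0088  0.0322] tip [ 0.5287 -0.0313  0.1308]
side 364 pitch 37.539885756379775 roll 0.5043677109513219 z0 -0.008171726391898457 a tip 0.11522239358412029 b [-0.0275  0.0351] tip [ 0.5264 -0.0266  0.1292]
```

View pics/c3.png

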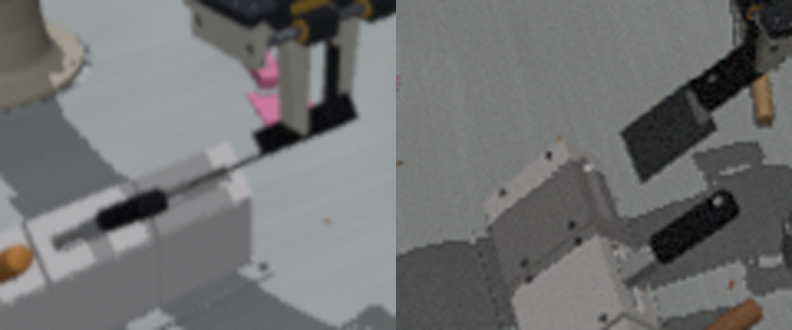

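The scraper (left panel blade near (230,165), right panel near (670,150)) is lined up in front of the empty slot. Its pitch is about 38°, which the slot clearance tolerates. I'll trim the position and approach to the mouth with a softer grip.

Request:
servo_tool(
  xyz=[
    [0, 0.002, 0.001],
    [0, 0.002, 0.001],
    [-0.007, 0, 0.007],
    [-0.007, 0, 0.007],
    [-0.007, 0, 0.006],
    [-0.007, 0, 0.006],
    [0, 0, 0],
    [0, 0, 0],
  ],
  turn=[1, 0, 0, 0, 0, 0, 0, 0],
  grip_force=30,
)

```text
time_s: 12.12
position: [0.6082, -0.0171, 0.1968]
tcp_rot: [-3.136, -0.091, 0.013]
force: [0.5, 0.4, -0.9]
opening: 0.0275
```

Run:
```python
from m import *
meas()
```

```text
tcp [ 0.6082 -0.0171  0.1968] heading -176.6589000428515 toolz [-0.0086  0.0037 -1.    ]
scene 79 pitch 47.42229195689547 roll -0.09455977098846576 z0 0.013454313942110815 a tip 0.11187423138254517 b [-0.0451  0.0385] tip [ 0.4963 -0.0214  0.0874]
side 385 pitch 38.267970417527586 roll 0.16427434686987544 z0 -0.0065775946757239 a tip 0.11609194544458243 b [-0.0285  0.0356] tip [ 0.4921 -0.0216  0.0976]
```

Request:
servo_tool(
  xyz=[
    [-0.003, 0.001, 0.004],
    [-0.004, 0.001, 0.004],
    [-0.004, 0, 0.004],
    [-0.004, 0, 0.004],
    [0, 0, 0],
  ],
  turn=[0, 0, 0, 0, 0],
)

```text
time_s: 12.63
position: [0.5936, -0.0202, 0.1803]
tcp_rot: [-3.136, -0.091, 0.009]
force: [-0.3, -0.4, -2.0]
opening: 0.0275
```

Request:
servo_tool(
  xyz=[
    [-0.004, 0, 0.003],
    [-0.004, 0, 0.004],
    [-0.004, 0, 0.003],
    [-0.004, 0, 0.004],
    [0, 0, 0],
  ],
  turn=[0, 0, 0, 0, 0],
  grip_force=15,
)

```text
time_s: 13.05
position: [0.5754, -0.0212, 0.165]
tcp_rot: [-3.136, -0.09, 0.01]
force: [-0.7, 0.6, -0.6]
opening: 0.0282
```

Run:
```python
from m import *
meas()
for n in("scene","side"):
    im=np.load(f"pics/{n}3.npz")["p"]; l,t,r,b=(240,150,360,250) if n=="scene" else (270,150,390,250)
    cv2.imwrite(f"pics/{n}3.png",cv2.resize(im[t:b,l:r,::-1],None,fx=3.3,fy=3.3,interpolation=2))
cv2.imwrite("pics/c4.png",np.hstack([cv2.imread(f"pics/{n}3.png") for n in("scene","side")]))
```

```text
tcp [ 0.5754 -0.0212  0.165 ] heading -176.69672438928745 toolz [-0.0066  0.0039 -1.    ]
scene 87 pitch -2.135080741628004 roll -0.3507288000492152 z0 -0.07793075890186268 a tip 0.09186723888861484 b [-0.0484  0.0477] tip [ 0.4836 -0.0257  0.0894]
side 155 pitch 38.33507437735132 roll -2.1019526593876896 z0 -0.005943180626838684 a tip 0.08512322502921299 b [-0.0295  0.0417] tip [ 0.4905 -0.0275  0.0906]
```

View pics/c4.png

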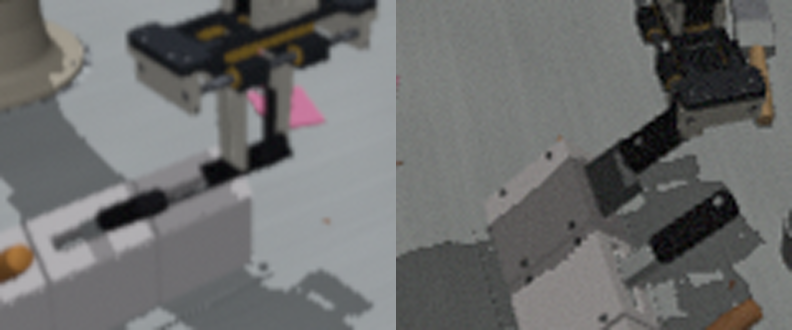

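The blade is about half in (right panel, blade entering at (615,190)) with almost no force. I'm continuing.

Request:
servo_tool(
  xyz=[
    [-0.004, 0, 0.003],
    [-0.004, 0, 0.004],
    [-0.004, 0, 0.003],
    [-0.004, 0, 0.004],
    [0, 0, 0],
  ],
  turn=[0, 0, 0, 0, 0],
  grip_force=12,
)

```text
time_s: 13.57
position: [0.5598, -0.0219, 0.151]
tcp_rot: [-3.136, -0.09, 0.005]
force: [-1.2, -0.1, -1.5]
opening: 0.0279
```

Request:
servo_tool(
  xyz=[
    [-0.004, 0, 0.003],
    [-0.004, 0, 0.004],
    [-0.003, 0, 0.003],
    [0, 0, 0],
  ],
  turn=[0, 0, 0, 0],
)

```text
time_s: 13.9
position: [0.5522, -0.0223, 0.1429]
tcp_rot: [-3.136, -0.09, -0.011]
force: [-4.9, -0.1, -1.6]
opening: 0.0279
```

Request:
servo_tool(
  xyz=[
    [-0.003, 0, 0.003],
    [-0.003, 0, 0.003],
    [0, 0, 0],
  ],
  turn=[0, 0, 0],
)

```text
time_s: 14.15
position: [0.5514, -0.0223, 0.1402]
tcp_rot: [-3.136, -0.09, -0.031]
force: [-4.1, -0.1, -2.8]
opening: 0.0277
```

Run:
```python
from m import *
o=env.get_obs(); print(o["joint_positions"],o["force"],o["moment"])
for n in("scene","side"):
    im,d=env.snapshot(n); np.savez(f"pics/{n}5.npz",P=cloud(cam(n),d),p=im); l,t,r,b=(250,150,350,233) if n=="scene" else (290,160,390,243)
    cv2.imwrite(f"pics/{n}5.png",cv2.resize(im[t:b,l:r,::-1],None,fx=4,fy=4,interpolation=2))
cv2.imwrite("pics/c5.png",np.hstack([cv2.imread(f"pics/{n}5.png") for n in("scene","side")]))
```

```text
[ 0.1147  0.5024 -0.2459  2.0744  0.2141  0.5675 -1.7942] [-4.1312 -0.0871 -2.8095] [-0.0822  0.9241  0.0315]
```

View pics/c5.png

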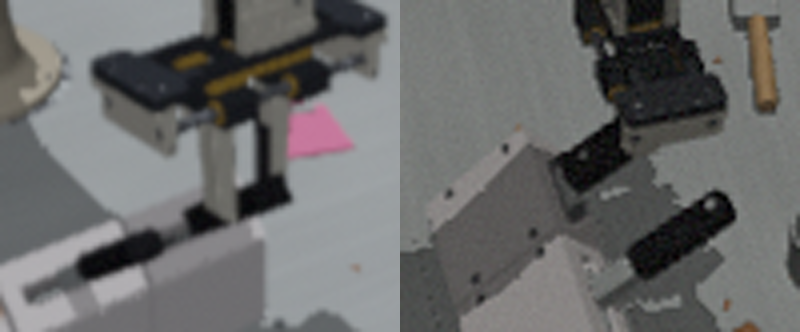

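It is nearly home, with a sliver of blade still showing at right panel (570,205). The pitch mismatch is binding lightly. I'll loosen the grip, raise the handle slightly and push on.

Request:
servo_tool(
  xyz=[
    [0, 0, 0],
    [0, 0, -0.003],
    [0, 0, -0.003],
    [0, 0, 0],
    [0, 0, 0],
  ],
  turn=[0, 0, 0, 0, 0],
  grip_force=4,
)

```text
time_s: 14.67
position: [0.5506, -0.0223, 0.1455]
tcp_rot: [-3.135, -0.09, -0.028]
force: [-0.5, 0.4, -1.1]
opening: 0.0282
```

Request:
servo_tool(
  xyz=[
    [0, 0, 0],
    [0, 0, 0],
    [-0.003, 0, 0.002],
    [-0.004, 0, 0.003],
    [-0.004, 0, 0.003],
    [0, 0, 0],
  ],
  turn=[0, 0, 0, 0, 0, 0],
  grip_force=10,
)

```text
time_s: 15.17
position: [0.54, -0.0228, 0.1367]
tcp_rot: [-3.135, -0.09, -0.032]
force: [1.6, -0.2, 1.2]
opening: 0.028
```

Run:
```python
from m import *
o=env.get_obs(); print(o["force"],o["moment"])
for n in("scene","side"):
    im,d=env.snapshot(n); l,t,r,b=(250,150,350,233) if n=="scene" else (290,160,390,243)
    cv2.imwrite(f"pics/{n}6.png",cv2.resize(im[t:b,l:r,::-1],None,fx=4,fy=4,interpolation=2))
cv2.imwrite("pics/c6.png",np.hstack([cv2.imread(f"pics/{n}6.png") for n in("scene","side")]))
```

```text
[ 1.5765 -0.2113  1.1637] [ 0.0084 -0.1401  0.0102]
```

View pics/c6.png

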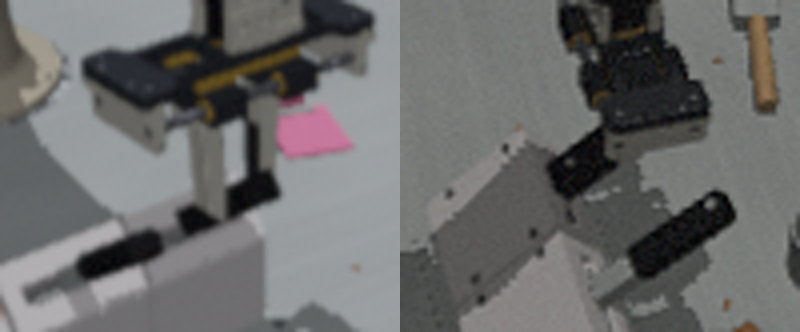

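Only a trace of blade remains at the mouth, and the force now points back out along the slot. I'll push once more to seat it.

Request:
servo_tool(
  xyz=[
    [-0.003, 0, 0.003],
    [-0.004, 0, 0.003],
    [-0.004, 0, 0.004],
    [0, 0, 0],
  ],
  turn=[0, 0, 0, 0],
  grip_force=15,
)

```text
time_s: 15.6
position: [0.5403, -0.0226, 0.132]
tcp_rot: [-3.134, -0.09, -0.068]
force: [-1.0, -0.8, -2.2]
opening: 0.0281
```

Request:
servo_tool(
  xyz=[
    [0, 0, -0.002],
    [0, 0, 0],
    [0, 0, 0],
  ],
  turn=[0, 0, 0],
  grip_force=3,
)

```text
time_s: 15.85
position: [0.5391, -0.0227, 0.1338]
tcp_rot: [-3.134, -0.09, -0.065]
force: [0.2, -0.3, -0.6]
opening: 0.0281
```

Request:
servo_tool(
  xyz=[
    [0, 0, 0],
    [0, 0, 0],
    [0, 0, 0],
    [0, 0, 0],
    [0, 0, 0],
    [0, 0, 0],
    [0, 0, 0],
    [0, 0, 0],
  ],
  turn=[0, 0, 0, 0, 0, 0, 0, 0],
  hand=100,
)

```text
time_s: 16.52
position: [0.5387, -0.0226, 0.1331]
tcp_rot: [-3.134, -0.09, -0.062]
force: [-0.5, -0.2, -0.2]
opening: 0.0564
```

Request:
servo_tool(
  xyz=[
    [0, 0, -0.015],
    [0, 0, -0.02],
    [0, 0, -0.03],
    [0, 0, -0.03],
    [0, 0, -0.03],
    [0.02, 0, -0.03],
    [0.03, -0.02, -0.02],
    [0.03, -0.03, 0],
    [0.03, -0.03, 0],
    [0.02, -0.03, 0],
    [0, 0, 0],
  ],
  turn=[0, 0, 0, 0, 0, 0, 0, 0, 0, 0, 0],
)

```text
time_s: 17.43
position: [0.6566, 0.0938, 0.3227]
tcp_rot: [-3.134, -0.078, -0.061]
force: [-0.2, 1.9, 0.3]
opening: 0.0565
```

Run:
```python
from m import *
for n in("scene","side"):
    im,d=env.snapshot(n); c=cam(n); P=cloud(c,d); np.savez(f"pics/{n}7.npz",P=P,p=im); l,t,r,b=(230,150,350,250) if n=="scene" else (280,155,400,255)
    cv2.imwrite(f"pics/{n}7.png",cv2.resize(im[t:b,l:r,::-1],None,fx=3.3,fy=3.3,interpolation=2))
    for t in("scraper","palette","turner"): print(n,t,[(np.round(np.array(x["xy"])*[640,400],1),round(x["p"],2)) for x in env.tip_of(t,n)])
    # handle points in rack frame along slot axis
    cy,sy=np.cos(.058),np.sin(.058); q=P.reshape(-1,3); xr=q[:,0]*cy+q[:,1]*sy; yr=-q[:,0]*sy+q[:,1]*cy
    t=np.radians(42); x0,z0=.492-0,.096; ax=(xr-x0)*np.cos(t)+(q[:,2]-z0)*np.sin(t); nn=-(xr-x0)*np.sin(t)+(q[:,2]-z0)*np.cos(t)
    k=(abs(yr+.057)<.03)&(ax>-.01)&(ax<.14)&(nn>-.01)&(nn<.05)&(im.reshape(-1,3).max(1)<70)
    print(n,k.sum(),"axial",np.percentile(ax[k],[1,5,50,95,99]),"yr",np.percentile(yr[k],[5,95]),"nn",np.percentile(nn[k],[5,50,95]))
    k&=(nn>.012); print("slope",np.degrees(np.polyfit(ax[k],nn[k],1)[0]))
cv2.imwrite("pics/c7.png",np.hstack([cv2.imread(f"pics/{n}7.png") for n in("scene","side")]))
```

```text
scene scraper [(array([301.9, 208.8]), 0.8), (array([322.4, 175.1]), 0.6), (array([184.7, 327.6]), 0.35)]
scene palette [(array([231.2, 233.8]), 0.59)]
scene turner [(array([221.6, 239.1]), 0.69), (array([265.7, 219.7]), 0.52)]
scene 181 axial [-0.0011  0.0106  0.0734  0.1026  0.1035] yr [-0.0683 -0.0459] nn [-0.0081  0.0008  0.0101]
slope -0.11391208239288163
side scraper [(array([331. , 208.5]), 0.86), (array([243.8, 176.7]), 0.84), (array([307.2, 221.6]), 0.28)]
side palette [(array([352.5, 261.4]), 0.5)]
side turner [(array([341.2, 230. ]), 0.91)]
side 353 axial [-0.0003  0.0054  0.0523  0.0976  0.0993] yr [-0.0736 -0.048 ] nn [-0.0044  0.0109  0.018 ]
slope -2.7954412961533706
```

View pics/c7.png

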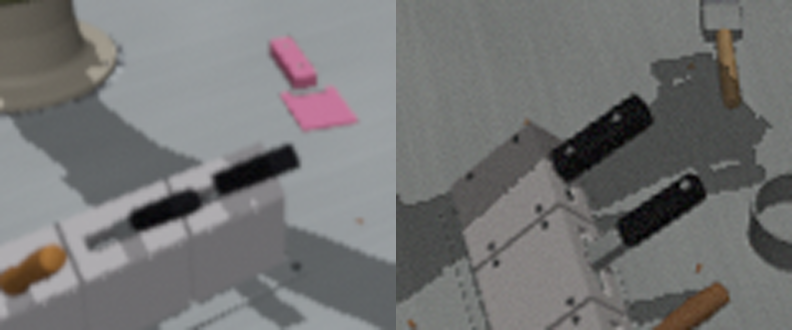

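The handle butts against the block: right panel (560,165), with no blade visible. Its far end reads 99–103 mm from the mouth face, and the handle is 100 mm long, so it is home. I'm handing in.

```bash
python3 -c "
from rig import env
print(env.job_done(), env.get_obs()['time_s'])"
```

```text
the job is handed in; nothing more can be done
the job is handed in; nothing more can be done
```

The steel scraper is in the empty slot at the +y end of the rack, let go, and the job was handed in at about 17.5 s. No verdict came back.

**How it was done:** The servo cannot tilt the tool, so I gripped the handle lightly and raised it with the blade tip resting on the bench. That turned the scraper about the jaws to roughly 42°; I then clamped it and slid it down the slot.

**Last checks:**
- **Seating:** the handle's far end read 99 mm (side camera) and 103 mm (scene camera) out from the mouth. The handle is 100 mm long, so the shoulder is within about 4 mm of home. No blade shows in the last picture.
- **Sideways fit:** the handle centre is within about 4 mm of the slot's centreline.
- **Forces:** the readings I saw during insertion stayed under about 6 N.
- **Other things:** the palette knife, turner, ring and brush look unmoved in the last picture. I did not measure any of the bystanders after the job, and the bowl, shaker and spray bottle are outside that picture.

**What disagreed or went off:**
- The tool drifted up to about 2.5° out of vertical as it moved. The blade's pitch fell to about 38°, and it bound lightly about 10 mm before home. Loosening the grip and lifting slightly freed it.
- The two cameras differed by 3–5 mm on the rack's position; I used values between the two.
- The scene camera's pitch reading failed near the rack, so I used the side camera there.

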